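# Air the core drying cabinet: door open, sprung roof vent held at half

### The job

The bonded cores in the green cabinet need airing gently before they are taken out. First swing the cabinet's front door open by its bar handle until it stands about square to the cabinet, and leave it open; then take the black-sleeved handle of the spring-closed steel vent shutter on the cabinet roof and slide it against its spring to half travel (red pointer at the broad yellow mark), without ever running it on to nearly full open. Finish while still holding the shutter at half travel by its handle - do not let go, it springs shut - and leave the other things on the bench undisturbed.

Things in the scene. Friction and masses are not known exactly. Their poses are not given: they have to be found in the camera images.
- core_cabinet: fixed green drying cabinet, 240 deep (x) by 360 wide (y) by 250 high; origin at the centre of its underside; -x points out of its front, +y is the door hinge's side, z up. The glazed grey door covers the hinge-side 216 of the front. The steel shutter covers an 80 by 90 vent opening in the roof; in line with it towards -y lies its spring tube, up to 25 above the roof
- cabinet_door (a joint): front door angle (rad): 0 shut, 1.57 square to the front, stop at 1.75. Vertical hinge at the cabinet's +y front edge; seen from above the door turns clockwise as it opens. 216 wide, 18 thick, top edge 244 above the bench, about 1.2 kg; may start a little ajar (up to 0.25); stays where it is left (light friction)
- door_bar (a point): grip point on the door's upright bar handle, 205 above the bench: bar 12 in diameter, axis 40 clear of the door's outer face, spanning 130 to 225 above the bench, a level stay at each end. Seen from the hinge it lies 190 along the door (-y) and 58 outwards (-x). Axes turn with the door: x normal to it (into the cabinet when shut), y along it to the hinge, z up
- door_hinge (a point): point on the door's hinge axis at the height of door_bar; its axes are those of door_bar and turn with the door
- vent_travel (a joint): travel of the sprung roof shutter (m): 0 shut, half travel 0.048, 0.096 fully open at its stop. It slides level along the cabinet's -y. The spring pushes it shut with about 5 N when shut, 12 N at half and 19 N fully open (146 N/m), plus about 0.6 N of friction
- vent_shutter: the grey steel shutter plate (100 by 104) with its bridge handle: a level black sleeve 15 in diameter and 56 long along the cabinet's x, between two upright 12 mm posts 76 apart. Origin mid-sleeve on its axis, 298.5 above the bench, 43 above the shutter plate; axes parallel to the cabinet's. Can be pinched from above across the sleeve
- vent_half_mark (a point): the broad yellow mark on the front guide rail of the shutter; the red pointer on the shutter's edge stands beside it (same y in the cabinet's frame) at half travel. Origin on the rail top, axes parallel to the cabinet's
- plate_rack: fixed slotted steel rack, base 150 (x) by 130 (y) by 8, combs 58 high; origin under its centre; bystander
- core_plate0: aluminium core plate 130 by 6 by 100 high standing in the rack; origin at the middle of its lower edge; bystander
- core_plate1: second such plate; bystander
- core_plate2: third such plate; bystander
- rammer_head: brass rammer head, 52 in diameter, 50 high, standing; origin under its centre; bystander
- core_print: cream ceramic core print, 54 in diameter, 50 high, standing; origin under its centre; bystander
- lifting_pin: bronze eye pin, about 120 long and 36 wide over its eye, 22 high, lying along its x; origin under its middle; bystander
- adhesive_tin: closed adhesive tin with a blue band, 80 in diameter, 100 high, standing; origin under its centre; bystander

How it is judged:
On the way, in this order (a step that is already met when the one before it is completed fails the run):
1. the front door is being drawn open by its bar handle (value of joint cabinet_door between 0.35 and 1.1 rad and distance between the grasp point and door_bar below 0.06 m), for 0.1 s.
2. the front door is swung open to about square (value of joint cabinet_door above 1.2 rad), for 0.2 s.
3. the vent shutter is drawn to half travel by its handle and held (value of joint vent_travel between 0.04 and 0.056 m and value of joint cabinet_door above 1.2 rad and contact force between the fingers and vent_shutter above 4 N and distance between the grasp point and vent_shutter below 0.05 m), for 0.5 s.
At the end, for the whole second after the job is handed in: The gripper still holds the shutter's handle (more than 4 N between fingers and shutter, the grasp point within 50 mm of the middle of the handle's sleeve) with the shutter at rest at half travel, 48 mm within 8 mm, and the front door still stands open by more than 1.2 rad (69 degrees) (all of step 3 and velocity of joint vent_travel between -0.02 and 0.02 m/s); the arm keeps its last pose, push and grip.
It fails at once if the vent shutter is run on to nearly full open (past 85 of its 96 mm) (value of joint vent_travel above 0.085 m).
It fails at once if one of the other things on the bench is shifted by more than 30 mm (distance of any of core_plate0, core_plate1, core_plate2, rammer_head, core_print, lifting_pin, adhesive_tin from where it was at the start of the episode above 0.03 m).
It also fails if it takes over 51 s, if anything falls off the work surface, if the arm or the gripper's body presses on something with over 40 N, if the wrist force passes 120 N, or if a joint passes its speed limit or range.

### The arm

A 6-joint arm with a two-finger parallel gripper is mounted at the origin on the work surface. World frame = base frame: x ahead of the robot, y to its left, z up, the work surface at z = 0. Lengths are in m, angles in rad, forces in N, time in s.
With the tool pointing down it reaches from about 0.25 to 0.775 m from the base axis. Payload 4 kg.
Tool frame: the origin (TCP) lies at the centre of the arm's flange, where the gripper is bolted on; the fingertips stand ahead of it and the grasp point (between the pads) lies 180 mm ahead of it (robot.tcp_to_tips is the z of the fingertips in the tool frame, in m); z points along the fingers, y is the direction in which the jaws open and shut (so a half turn about z gives the same grasp; the last joint's range is limited). The gripper opens to 94 mm and grips with 3 to 60 N. Pads are 16 mm wide; open, the fingers measure 119 mm over their backs; the gripper's body (75 mm by 177 mm) begins 78 mm behind the grasp point.
Start: joints at [-1.392, 0.087, 1.371, -0, 1.684, -0.103], TCP at [0.153, -0.528, 0.405] pointing down, gripper open.
Joint ranges: [-3.1, 3.1], [-0.76, 2.03], [0.27, 2.55], [-1.08, 4.22], [0.17, 2.65], [-2.57, 2.57]. Speed limits (rad/s): [2.79, 2.79, 3.14, 3.14, 3.14, 3.14].

### API

Orientations are given as [roll, pitch, yaw] about the fixed x, y, z axes, in that order (R = Rz(yaw) Ry(pitch) Rx(roll)).
In Python, from bench import robot gives the robot as it stands.
- The arm moves only by the tool move_arm, never from a script. Its argument "increments" is a list that holds one entry, the list of rows, each a list of 7 numbers: the opening, from 0 (shut) to 1 (fully open), then the shift along the tool's x, y, z as a fraction of full scale, then the turn, a rotation vector about the tool's x, y, z as a fraction of full scale. In form: [[[jaw, dx, dy, dz, rx, ry, rz], ...]]. A call has 1 to 8 rows; each row is the pose to reach, as a shift and turn from the pose commanded when the call began, along the tool's axes at that moment; what a row does not reach only later rows make up. Full scale, the value 1, is 0.1 m for a shift and pi/2 rad for a turn. A row lasts 1/12 s, in which the tool goes at most 41.7 mm and 7.16 degrees, less where a joint would pass 70% of its speed; a pose out of reach is approached as far as the arm can. A call with a number of a shift or a turn outside -1 to 1 is refused whole. A call with a gripper value outside its range is refused whole. The fingers move at their own pace and stop on an object; the grip force is fixed at half the most. Time passes only in rows, so rows that repeat a pose let the fingers close. It gives the time, the measured TCP pose, the force and the opening at its end, in the units of the state.
- robot.get_obs(): the state, without advancing time (a new reading comes with each control period).
- robot.snapshot(name): name is "side" or "top"; returns (picture, depth): 400x640x3 uint8, red, green, blue; 400x640 float32, m along the optical axis (not along the pixel's ray), 0 where there is no reading.
- robot.camera_params(name): a dict with "mtx" (3x3 intrinsics, pixels), "R" (3x3) and "t" (3): a world point X has camera coordinates R X + t. Camera axes: x right, y down, z forward; pixel columns grow to the right and rows downward; lengths in m; the calibration is good to about 2 mm. A picture is of the moment at which its call begins. camera_params takes no time and is no camera call.
- robot.close_job(): hands the job in, once; it reports no verdict.
The state is a dict: "time": time; "joint_positions": joint angles; "qvel": joint speeds; "joint_torque": joint torques, N m; "tool_pos": TCP position; "ee_rot": TCP orientation; "wrist_force": force on the tool from outside, world axes, zero at the start; "wrist_torque": the same for the moment, N m; "width": finger opening in m.
Only numpy, scipy, OpenCV 4.12 (cv2) and the standard library are available. Lean on these libraries where they do the work, as an engineer would, in place of code of your own. Each camera call takes 0.05 s, during which the arm holds its last target.

## Working session

There is one attempt and no reset: what is moved stays moved. The work goes in short steps, Python scripts to look and compute and a tool call to move; the robot and the scene stay as the last step left them, time stands still between calls to the robot, and variables do not carry over. Pictures are saved under pics/ and viewed, and the job is handed in when it is done.

Besides the shell and the picture viewer there is one more tool, called after "Call:" as name(argument=value, ...) on one line, values as JSON. move_arm: Moves the arm, as the interface text tells. Its arguments: {"type":"object","properties":{"increments":{"type":"array","items":{"type":"array","items":{"type":"array","items":{"type":"number","minimum":-1,"maximum":1}}}}},"required":["increments"]}

```bash
ls; mkdir -p pics; python3 - <<'E'
from bench import robot
import cv2,numpy as np
np.set_printoptions(precision=4,suppress=True)
print(robot.get_obs())
print(robot.tcp_to_tips)
for n in("side","top"):
    p,d=robot.snapshot(n); cv2.imwrite(f"pics/{n}0.png",p[:,:,::-1]); np.savez(f"{n}0.npz",p=p,d=d)
    c=robot.camera_params(n);print(n,c, -c["R"].T@c["t"])
E
```

```text
pics
{'time': 0.0, 'joint_positions': array([-1.3921,  0.0879,  1.3722,  0.    ,  1.6836, -0.1031]), 'qvel': array([0.0016, 0.0021, 0.0015, 0.0016, 0.0017, 0.0005]), 'joint_torque': array([  0.0002, -34.0178, -30.2426,   0.0719,   0.033 ,  -0.0002]), 'tool_pos': array([ 0.1529, -0.5282,  0.4035]), 'ee_rot': array([-3.1394, -0.0002,  0.2818]), 'wrist_force': array([-0.5557,  0.7912, -0.0907]), 'wrist_torque': array([ 0.0541, -0.0028,  0.0084]), 'width': 0.09367939517377914}
0.1992
side {'mtx': array([[447.3992,   0.    , 322.0886],
       [  0.    , 447.3992, 206.4799],
       [  0.    ,   0.    ,   1.    ]]), 'R': array([[ 0.9426, -0.3335, -0.019 ],
       [-0.2543, -0.6796, -0.6881],
       [ 0.2165,  0.6534, -0.7254]]), 't': array([-0.4841,  0.2784,  1.363 ])} [ 0.2319 -0.8628  1.171 ]
top {'mtx': array([[401.694 ,   0.    , 324.7052],
       [  0.    , 401.694 , 197.308 ],
       [  0.    ,   0.    ,   1.    ]]), 'R': array([[ 0.0147, -0.9994,  0.0315],
       [-0.9911, -0.0187, -0.1317],
       [ 0.1322, -0.0292, -0.9908]]), 't': array([-0.0425,  0.5193,  1.3219])} [0.3406 0.0058 1.3794]
```

View pics/side0.png

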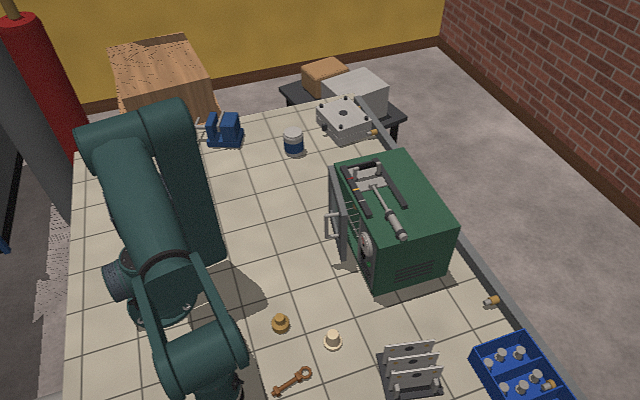

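View pics/top0.png

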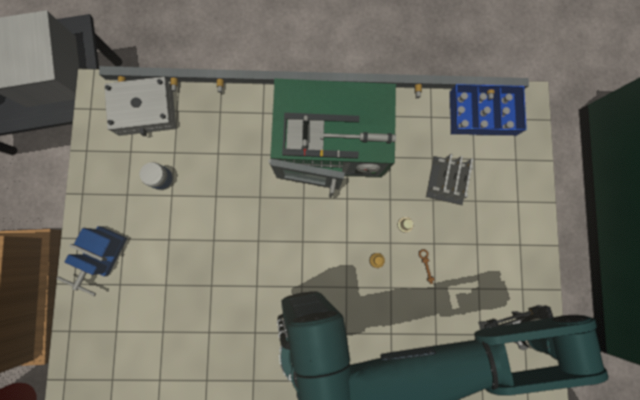

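```bash
python3 - <<'E'
import cv2,numpy as np
p=np.load("top0.npz")["p"][70:210,260:405,::-1]
cv2.imwrite("pics/top0c.png",cv2.resize(p,None,fx=5,fy=4.2,interpolation=cv2.INTER_CUBIC)[:600])
p=np.load("side0.npz")["p"][140:300,315:470,::-1]
cv2.imwrite("pics/side0c.png",cv2.resize(p,None,fx=3.7,fy=3.7,interpolation=cv2.INTER_CUBIC))
E
cat > h.py <<'E'
import numpy as np,cv2
from bench import robot
np.set_printoptions(precision=4,suppress=True)
def ray(n,u,v,z):
    c=robot.camera_params(n);K,R,t=c["mtx"],c["R"],c["t"]
    o=-R.T@t; d=R.T@np.linalg.inv(K)@np.array([u,v,1.])
    return o+d*(z-o[2])/d[2]
def proj(n,X):
    c=robot.camera_params(n);q=c["mtx"]@(c["R"]@np.asarray(X)+c["t"]);return q[:2]/q[2]
E
```

```text
(no output)
```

View pics/top0c.png

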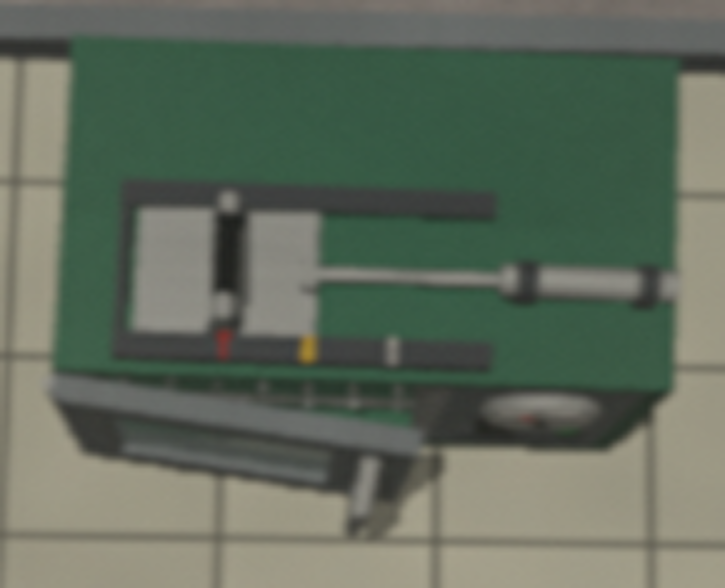

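View pics/side0c.png

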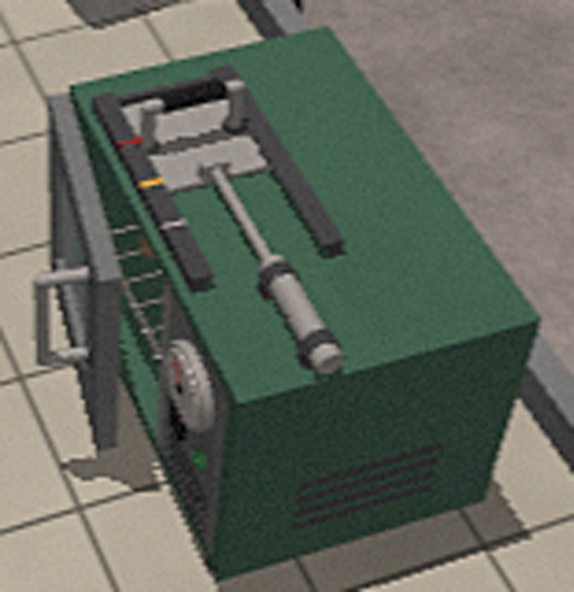

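```bash
python3 - <<'E'
from h import *
T=lambda X,Y,z:ray("top",260+X/5-.4,70+Y/4.2-.4,z)
S=lambda X,Y,z:ray("side",315+X/3.7-.4,140+Y/3.7-.4,z)
L=[("FL",58,372,.25),("FR",672,390,.25),("BR",680,62,.25),("BL",74,38,.25),
("sl_b",229,205,.2985),("sl_f",224,300,.2985),("doorouter hinge",50,380,.244),("door free inner",425,430,.244),("door free outer",420,455,.244),("bar top",360,530,.225),("ymark",308,350,.262),("red",224,346,.262),("tube end",677,285,.27)]
for n,x,y,z in L: print("T",n,T(x,y,z))
for n,x,y,z in [("BL",330,28,.25),("FL",72,88,.25),("FR",238,404,.25),("BR",539,318,.25),("sl f",152,101,.2985),("sl b",234,84,.2985),("bar top",42,280,.225),("door free in",118,277,.244),("door free out",94,280,.244)]: print("S",n,S(x,y,z))
E
```

```text
T FL [0.6014 0.1274 0.25  ]
T FR [ 0.5965 -0.2261  0.25  ]
T BR [ 0.8331 -0.2328  0.25  ]
T BL [0.8406 0.1257 0.25  ]
T sl_b [0.7054 0.031  0.2985]
T sl_f [0.6406 0.0324 0.2985]
T doorouter hinge [0.5971 0.1324 0.244 ]
T door free inner [ 0.5668 -0.0839  0.244 ]
T door free outer [ 0.5493 -0.0812  0.244 ]
T bar top [ 0.4994 -0.0482  0.225 ]
T ymark [ 0.617  -0.0153  0.262 ]
T red [0.6187 0.0326 0.262 ]
T tube end [ 0.6651 -0.2255  0.27  ]
S BL [0.842  0.1231 0.25  ]
S FL [0.6037 0.1284 0.25  ]
S FR [ 0.5946 -0.2277  0.25  ]
S BR [ 0.8336 -0.2314  0.25  ]
S sl f [0.6378 0.0392 0.2985]
S sl b [0.7068 0.035  0.2985]
S bar top [ 0.5131 -0.0473  0.225 ]
S door free in [ 0.5625 -0.0809  0.244 ]
S door free out [ 0.5444 -0.0774  0.244 ]
```

```bash
cat >> h.py <<'E'
from scipy.spatial.transform import Rotation as Ro
def plan(P,yaw,p0=None,y0=None,n=None):
    """straight path to P,yaw (tool down), in n calls; prints shift/turn in units"""
    o=robot.get_obs(); p=np.array(o["tool_pos"] if p0 is None else p0)
    R=Ro.from_euler("xyz",o["ee_rot"]) if y0 is None else Ro.from_euler("xyz",[np.pi,0,y0])
    Rt=Ro.from_euler("xyz",[np.pi,0,yaw]); P=np.array(P)
    y_s=R.as_euler("xyz")[2]; n=n or int(np.ceil(max(np.linalg.norm(P-p)/.1,abs(yaw-y_s)/.9,1e-6)))
    for i in range(n):
        p1=p+(P-p)/(n-i); y=y_s+(yaw-y_s)*(i+1)/n
        R1=Ro.from_euler("xyz",[np.pi,0,y])
        d=R.inv().apply(p1-p)/.1; r=(R.inv()*R1).as_rotvec()/(np.pi/2)
        print(i,np.round(np.r_[d,r],3),"rows>=",np.ceil(max(np.linalg.norm(d)*.1/.0417,np.linalg.norm(r)*90/7.16)),"->",p1,y)
        p=p1;R=R1
E
python3 - <<'E'
from h import *
plan([.513,-.049,.475],2.97)
E
```

```text
0 [ 0.685 -0.515 -0.101 -0.001 -0.    -0.244] rows>= 4.0 -> [ 0.2043 -0.4598  0.4138] 0.6658096275441755
1 [ 0.827 -0.221 -0.102  0.     0.    -0.244] rows>= 4.0 -> [ 0.2558 -0.3913  0.424 ] 1.049841356286813
2 [ 0.85   0.105 -0.102  0.     0.    -0.244] rows>= 4.0 -> [ 0.3072 -0.3228  0.4342] 1.4338730850294503
3 [ 0.748  0.416 -0.102  0.     0.    -0.244] rows>= 4.0 -> [ 0.3587 -0.2544  0.4444] 1.817904813772088
4 [ 0.538  0.666 -0.102  0.     0.    -0.244] rows>= 4.0 -> [ 0.4101 -0.1859  0.4546] 2.2019365425147255
5 [ 0.249  0.819 -0.102  0.     0.    -0.244] rows>= 4.0 -> [ 0.4616 -0.1175  0.4648] 2.5859682712573626
6 [-0.076  0.853 -0.102 -0.     0.    -0.244] rows>= 4.0 -> [ 0.513 -0.049  0.475] 2.97
```

Call:
move_arm(increments=[[[1, 0.35, -0.25, -0.2, 0, 0, -0.12], [1, 0.68, -0.52, -0.2, 0, 0, -0.24], [1, 0.68, -0.52, -0.2, 0, 0, -0.24], [1, 0.68, -0.52, -0.2, 0, 0, -0.24]]])

```text
time: 0.43
tool_pos: [0.205, -0.4578, 0.4252]
ee_rot: [3.141, -0.0, 0.664]
wrist_force: [-0.1, -0.1, -0.2]
width: 0.0941
```

Call:
move_arm(increments=[[[1, 0.41, -0.11, -0.1, 0, 0, -0.08], [1, 0.83, -0.22, -0.2, 0, 0, -0.16], [1, 0.83, -0.22, -0.2, 0, 0, -0.24], [1, 0.83, -0.22, -0.2, 0, 0, -0.24]]])

```text
time: 0.77
tool_pos: [0.2567, -0.3905, 0.4453]
ee_rot: [3.14, 0.001, 1.037]
wrist_force: [-0.8, -0.3, -0.3]
width: 0.0937
```

Call:
move_arm(increments=[[[1, 0.42, 0.05, -0.1, 0, 0, -0.08], [1, 0.85, 0.1, -0.2, 0, 0, -0.16], [1, 0.85, 0.1, -0.2, 0, 0, -0.24], [1, 0.85, 0.1, -0.2, 0, 0, -0.24]]])

```text
time: 1.1
tool_pos: [0.3084, -0.3231, 0.4648]
ee_rot: [3.141, 0.001, 1.412]
wrist_force: [-0.3, -0.7, -0.9]
width: 0.0942
```

Call:
move_arm(increments=[[[1, 0.37, 0.2, -0.1, 0, 0, -0.08], [1, 0.75, 0.42, -0.1, 0, 0, -0.16], [1, 0.75, 0.42, -0.1, 0, 0, -0.24], [1, 0.75, 0.42, -0.1, 0, 0, -0.24]]])

```text
time: 1.43
tool_pos: [0.3618, -0.2561, 0.4736]
ee_rot: [-3.14, -0.001, 1.787]
wrist_force: [0.3, 0.2, -0.5]
width: 0.0939
```

```bash
python3 - <<'E'
from h import *
o=robot.get_obs();print(o["tool_pos"],o["ee_rot"],o["joint_positions"])
plan([.513,-.049,.475],2.97)
E
```

```text
[ 0.3618 -0.2561  0.4736] [-3.14   -0.0006  1.7868] [-0.7438 -0.1546  1.47   -0.001   1.8276 -0.96  ]
0 [ 0.566  0.64  -0.005 -0.001 -0.001 -0.251] rows>= 4.0 -> [ 0.4122 -0.1871  0.4741] 2.1811872732018585
1 [ 0.277  0.809 -0.005 -0.     0.    -0.251] rows>= 4.0 -> [ 0.4626 -0.118   0.4745] 2.5755936366009293
2 [-0.055  0.853 -0.005  0.     0.    -0.251] rows>= 4.0 -> [ 0.513 -0.049  0.475] 2.97
```

Call:
move_arm(increments=[[[1, 0.28, 0.32, 0, 0, 0, -0.08], [1, 0.57, 0.64, 0, 0, 0, -0.16], [1, 0.57, 0.64, 0, 0, 0, -0.25], [1, 0.57, 0.64, 0, 0, 0, -0.25]]])

```text
time: 1.77
tool_pos: [0.4117, -0.187, 0.4734]
ee_rot: [-3.14, -0.001, 2.178]
wrist_force: [-0.3, 0.2, -0.5]
width: 0.0942
```

Call:
move_arm(increments=[[[1, 0.14, 0.4, 0, 0, 0, -0.08], [1, 0.28, 0.81, 0, 0, 0, -0.16], [1, 0.28, 0.81, 0, 0, 0, -0.25], [1, 0.28, 0.81, 0, 0, 0, -0.25]]])

```text
time: 2.1
tool_pos: [0.462, -0.1179, 0.4735]
ee_rot: [-3.14, -0.002, 2.57]
wrist_force: [-1.3, -1.5, 0.3]
width: 0.0934
```

Call:
move_arm(increments=[[[1, 0, 0.4, 0, 0, 0, -0.08], [1, -0.05, 0.85, 0, 0, 0, -0.16], [1, -0.05, 0.85, 0, 0, 0, -0.25], [1, -0.05, 0.85, 0, 0, 0, -0.25], [1, -0.05, 0.85, 0, 0, 0, -0.25]]])

```text
time: 2.52
tool_pos: [0.5112, -0.05, 0.4741]
ee_rot: [-3.14, -0.001, 2.957]
wrist_force: [-1.1, 0.0, -0.0]
width: 0.094
```

```bash
python3 - <<'E'
from h import *
plan([.513,-.049,.385],2.97)
o=robot.get_obs();print(o["tool_pos"],o["ee_rot"])
for n in("side","top"):
    p,d=robot.snapshot(n)
    p=p[140:300,290:470] if n=="side" else p[60:240,240:420]
    cv2.imwrite(f"pics/{n}1.png",cv2.resize(p[:,:,::-1],None,fx=3.3,fy=3.3,interpolation=cv2.INTER_CUBIC))
E
```

```text
0 [-0.017  0.015  0.891 -0.001 -0.001 -0.008] rows>= 3.0 -> [ 0.513 -0.049  0.385] 2.97
[ 0.5112 -0.05    0.4741] [-3.14   -0.0013  2.9575]
```

View pics/side1.png

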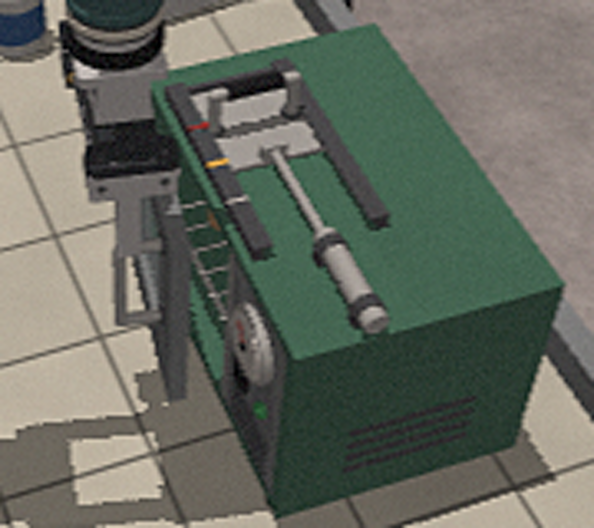

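View pics/top1.png

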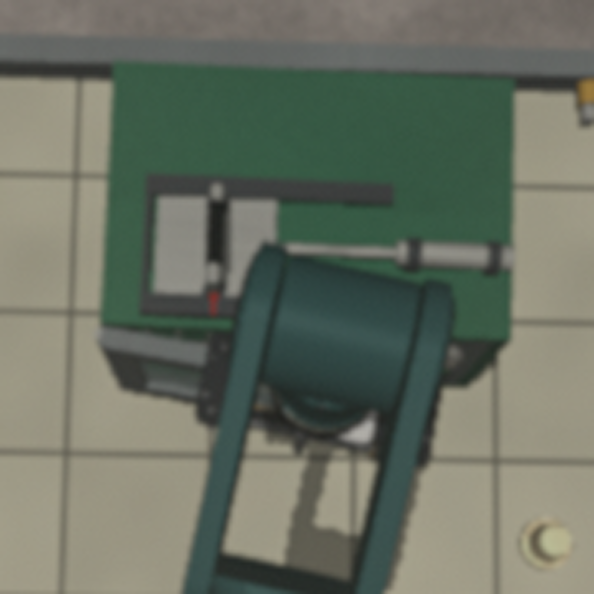

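Call:
move_arm(increments=[[[1, 0, 0.01, 0.25, 0, 0, 0], [1, 0, 0.01, 0.5, 0, 0, 0], [1, 0, 0.01, 0.75, 0, 0, 0], [1, 0, 0.01, 0.89, 0, 0, 0], [1, 0, 0.01, 0.89, 0, 0, 0]]])

```text
time: 3.03
tool_pos: [0.5101, -0.0482, 0.3817]
ee_rot: [-3.141, -0.007, 2.961]
wrist_force: [-0.7, 0.4, -1.6]
width: 0.0936
```

```bash
python3 - <<'E'
from h import *
o=robot.get_obs();print(o["tool_pos"],o["ee_rot"],o["wrist_force"])
for n in("side",):
    p,d=robot.snapshot(n)
    p=p[140:300,290:470]
    cv2.imwrite(f"pics/{n}2.png",cv2.resize(p[:,:,::-1],None,fx=3.3,fy=3.3,interpolation=cv2.INTER_CUBIC))
E
```

```text
[ 0.5101 -0.0482  0.3817] [-3.1411 -0.0074  2.9615] [-0.7151  0.3867 -1.6182]
```

View pics/side2.png

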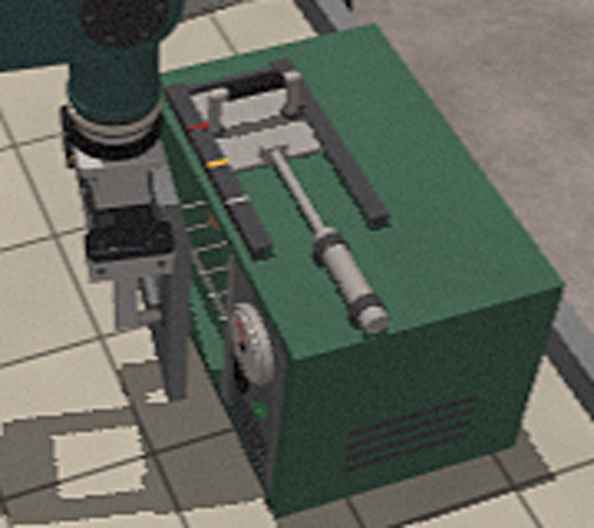

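Fingers straddle the bar (lower stay visible at ~(150,315)). Close.

Call:
move_arm(increments=[[[0, 0, 0, 0, 0, 0, 0], [0, 0, 0, 0, 0, 0, 0], [0, 0, 0, 0, 0, 0, 0], [0, 0, 0, 0, 0, 0, 0], [0, 0, 0, 0, 0, 0, 0], [0, 0, 0, 0, 0, 0, 0]]])

```text
time: 3.58
tool_pos: [0.5116, -0.0467, 0.3862]
ee_rot: [-3.141, 0.001, 2.968]
wrist_force: [0.1, -0.2, -0.4]
width: 0.0572
```

```bash
python3 - <<'E'
from h import *
o=robot.get_obs();print(o["tool_pos"],o["ee_rot"],o["wrist_force"],o["width"])
E
```

```text
[ 0.5116 -0.0467  0.3862] [-3.1415  0.0009  2.9678] [ 0.0991 -0.1515 -0.4446] 0.057208451166093924
```

Call:
move_arm(increments=[[[0, 0, 0, 0, 0, 0, 0], [0, 0, 0, 0, 0, 0, 0], [0, 0, 0, 0, 0, 0, 0], [0, 0, 0, 0, 0, 0, 0], [0, 0, 0, 0, 0, 0, 0], [0, 0, 0, 0, 0, 0, 0], [0, 0, 0, 0, 0, 0, 0], [0, 0, 0, 0, 0, 0, 0]]])

```text
time: 4.25
tool_pos: [0.5114, -0.0472, 0.3856]
ee_rot: [-3.14, -0.0, 2.967]
wrist_force: [-1.2, -2.7, -0.1]
width: 0.0109
```

Call:
move_arm(increments=[[[0, 0, 0, 0, 0, 0, 0], [0, 0, 0, 0, 0, 0, 0], [0, 0, 0, 0, 0, 0, 0], [0, 0, 0, 0, 0, 0, 0]]])

```text
time: 4.58
tool_pos: [0.5114, -0.0472, 0.3856]
ee_rot: [-3.14, -0.0, 2.967]
wrist_force: [-2.4, -4.3, -0.6]
width: 0.0113
```

Call:
move_arm(increments=[[[0, 0.11, 0.04, 0, 0, 0, 0.038], [0, 0.22, 0.08, 0, 0, 0, 0.076], [0, 0.33, 0.135, 0, 0, 0, 0.115], [0, 0.435, 0.19, 0, 0, 0, 0.153], [0, 0.535, 0.255, 0, 0, 0, 0.19], [0, 0.63, 0.325, 0, 0, 0, 0.23], [0, 0.725, 0.4, 0, 0, 0, 0.267], [0, 0.81, 0.48, 0, 0, 0, 0.305]]])

```text
time: 5.25
tool_pos: [0.4392, 0.0148, 0.3856]
ee_rot: [-3.141, -0.001, 2.485]
wrist_force: [-1.8, -2.5, -0.3]
width: 0.0113
```

```bash
python3 - <<'E'
from h import *
o=robot.get_obs();print(o["tool_pos"],o["ee_rot"],o["wrist_force"],o["width"],o["joint_positions"])
for n in("side",):
    p,d=robot.snapshot(n)
    p=p[120:300,270:470]
    cv2.imwrite(f"pics/{n}3.png",cv2.resize(p[:,:,::-1],None,fx=3.3,fy=3.3,interpolation=cv2.INTER_CUBIC))
E
```

```text
[0.4392 0.0148 0.3856] [-3.1405 -0.0007  2.4855] [-1.7753 -2.497  -0.3413] 0.011275572987254007 [-0.0953 -0.1575  1.6455 -0.0005  1.6548 -1.01  ]
```

View pics/side3.png

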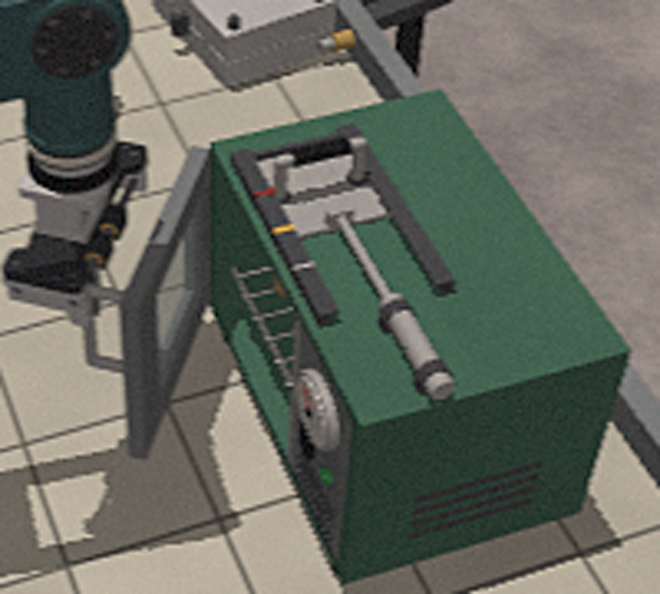

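The door follows the bar (open roughly 0.6 rad), with low force. Continuing the same arc.

Call:
move_arm(increments=[[[0, 0.11, 0.04, 0, 0, 0, 0.038], [0, 0.22, 0.08, 0, 0, 0, 0.076], [0, 0.33, 0.135, 0, 0, 0, 0.115], [0, 0.435, 0.19, 0, 0, 0, 0.153], [0, 0.535, 0.255, 0, 0, 0, 0.19], [0, 0.63, 0.325, 0, 0, 0, 0.23], [0, 0.725, 0.4, 0, 0, 0, 0.267], [0, 0.81, 0.48, 0, 0, 0, 0.305]]])

```text
time: 5.97
tool_pos: [0.4043, 0.1026, 0.3856]
ee_rot: [-3.141, -0.001, 2.008]
wrist_force: [-1.4, -1.8, 0.0]
width: 0.0116
```

Call:
move_arm(increments=[[[0, 0.11, 0.04, 0, 0, 0, 0.038], [0, 0.22, 0.08, 0, 0, 0, 0.076], [0, 0.33, 0.135, 0, 0, 0, 0.115], [0, 0.435, 0.19, 0, 0, 0, 0.153], [0, 0.535, 0.255, 0, 0, 0, 0.19], [0, 0.63, 0.325, 0, 0, 0, 0.23], [0, 0.725, 0.4, 0, 0, 0, 0.267], [0, 0.78, 0.45, 0, 0, 0, 0.29]]])

```text
time: 6.63
tool_pos: [0.4125, 0.1929, 0.3856]
ee_rot: [-3.141, -0.002, 1.554]
wrist_force: [0.0, -1.4, 0.2]
width: 0.0112
```

Call:
move_arm(increments=[[[0, 0, 0, 0, 0, 0, 0], [0, 0, 0, 0, 0, 0, 0], [0, 0, 0, 0, 0, 0, 0]]])

```text
time: 6.88
tool_pos: [0.4122, 0.1918, 0.3856]
ee_rot: [-3.141, -0.001, 1.556]
wrist_force: [-0.9, 0.5, 0.0]
width: 0.0116
```

```bash
python3 - <<'E'
from h import *
o=robot.get_obs();print(o["tool_pos"],o["ee_rot"],o["wrist_force"],o["width"],o["joint_positions"])
for n in("side",):
    p,d=robot.snapshot(n)
    p=p[100:300,250:470]
    cv2.imwrite(f"pics/{n}4.png",cv2.resize(p[:,:,::-1],None,fx=3,fy=3,interpolation=cv2.INTER_CUBIC))
E
```

```text
[0.4122 0.1918 0.3856] [-3.1409 -0.0012  1.5559] [-0.9176  0.4724  0.0086] 0.011564272306428626 [ 0.3102 -0.1228  1.6151  0.0013  1.6496  0.3252]
```

View pics/side4.png

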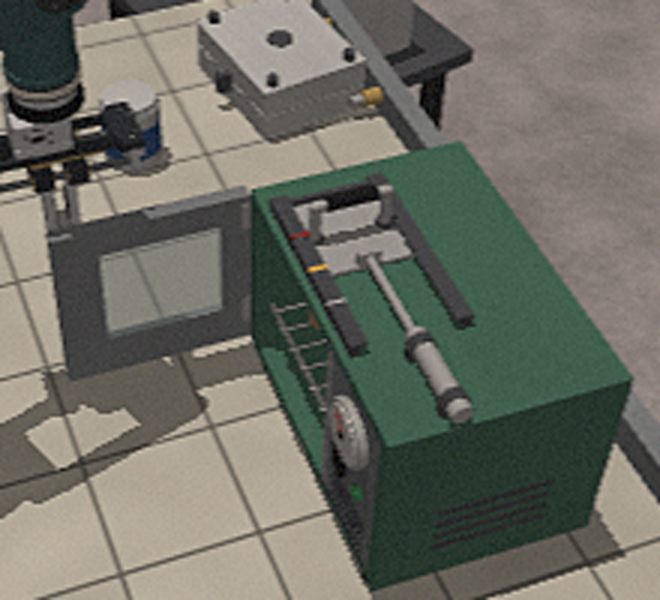

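Call:
move_arm(increments=[[[1, 0, 0, 0, 0, 0, 0], [1, 0, 0, 0, 0, 0, 0], [1, 0, 0, 0, 0, 0, 0], [1, 0, 0, 0, 0, 0, 0], [1, 0, 0, 0, 0, 0, 0], [1, 0, 0, 0, 0, 0, 0], [1, 0, 0, 0, 0, 0, 0], [1, 0, 0, 0, 0, 0, 0]]])

```text
time: 7.6
tool_pos: [0.4124, 0.1916, 0.3856]
ee_rot: [3.142, 0.0, 1.554]
wrist_force: [-0.7, 0.6, 0.2]
width: 0.0613
```

Call:
move_arm(increments=[[[1, 0, 0, 0, 0, 0, 0], [1, 0, 0, -0.25, 0, 0, 0], [1, 0, 0, -0.5, 0, 0, 0], [1, 0, 0, -0.75, 0, 0, 0], [1, 0, 0, -1, 0, 0, 0], [1, 0, 0, -1, 0, 0, 0]]])

```text
time: 8.1
tool_pos: [0.4124, 0.1916, 0.4914]
ee_rot: [3.132, -0.003, 1.554]
wrist_force: [-0.5, 0.8, 1.0]
width: 0.094
```

Call:
move_arm(increments=[[[1, 0, 0, -0.3, 0, 0, 0], [1, 0, 0, -0.6, 0, 0, 0], [1, 0, 0, -0.6, 0, 0, 0]]])

```text
time: 8.35
tool_pos: [0.412, 0.1915, 0.5506]
ee_rot: [3.133, -0.003, 1.554]
wrist_force: [-0.5, -0.8, 0.5]
width: 0.0941
```

```bash
python3 - <<'E'
from h import *
o=robot.get_obs();print(o["tool_pos"],o["ee_rot"],o["wrist_force"],o["width"],o["joint_positions"])
for n in("side","top"):
    p,d=robot.snapshot(n); np.savez(f"{n}5.npz",p=p,d=d)
    p=p[120:300,290:470] if n=="side" else p[60:240,220:420]
    cv2.imwrite(f"pics/{n}5.png",cv2.resize(p[:,:,::-1],None,fx=3.3,fy=3.3,interpolation=cv2.INTER_CUBIC))
# target: over sleeve
plan([.672,.034,.545],3.124)
E
```

```text
[0.412  0.1915 0.5506] [ 3.1332 -0.0028  1.5542] [-0.5218 -0.7515  0.5022] 0.09407705253211325 [ 0.3102 -0.1112  1.2793 -0.0001  1.9647  0.3267]
0 [-0.383  0.655  0.004  0.001 -0.    -0.25 ] rows>= 4.0 -> [0.4773 0.1522 0.5458] 1.9466704813682867
1 [-0.605  0.459  0.003 -0.     0.    -0.25 ] rows>= 4.0 -> [0.5422 0.1128 0.5455] 2.3391136542455246
2 [-0.734  0.193  0.003  0.     0.    -0.25 ] rows>= 4.0 -> [0.6071 0.0734 0.5453] 2.731556827122762
3 [-0.752 -0.103  0.003 -0.     0.    -0.25 ] rows>= 4.0 -> [0.672 0.034 0.545] 3.124
```

View pics/side5.png

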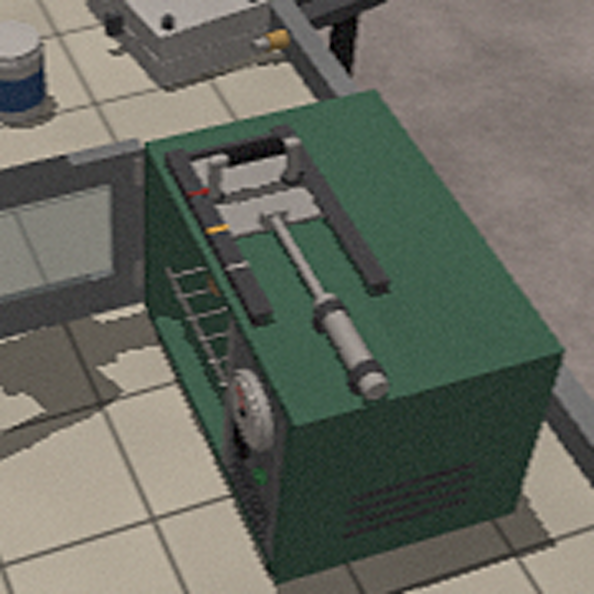

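View pics/top5.png

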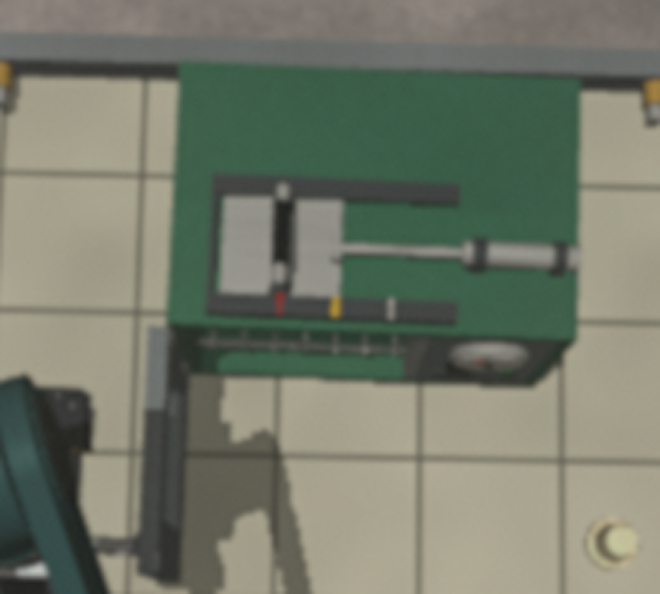

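Call:
move_arm(increments=[[[1, -0.19, 0.32, 0, 0, 0, -0.08], [1, -0.38, 0.65, 0, 0, 0, -0.16], [1, -0.38, 0.65, 0, 0, 0, -0.25], [1, -0.38, 0.65, 0, 0, 0, -0.25]]])

```text
time: 8.78
tool_pos: [0.4786, 0.1517, 0.5418]
ee_rot: [-3.135, -0.001, 1.947]
wrist_force: [-0.3, -0.4, -0.2]
width: 0.0945
```

Call:
move_arm(increments=[[[1, -0.3, 0.23, 0, 0, 0, -0.08], [1, -0.6, 0.46, 0, 0, 0, -0.16], [1, -0.6, 0.46, 0, 0, 0, -0.25], [1, -0.6, 0.46, 0, 0, 0, -0.25]]])

```text
time: 9.12
tool_pos: [0.5428, 0.1132, 0.5427]
ee_rot: [-3.138, -0.003, 2.339]
wrist_force: [-0.1, 0.6, 0.5]
width: 0.0939
```

Call:
move_arm(increments=[[[1, -0.37, 0.1, 0, 0, 0, -0.08], [1, -0.73, 0.19, 0, 0, 0, -0.16], [1, -0.73, 0.19, 0, 0, 0, -0.25], [1, -0.73, 0.19, 0, 0, 0, -0.25]]])

```text
time: 9.45
tool_pos: [0.6068, 0.0744, 0.5433]
ee_rot: [-3.14, -0.004, 2.731]
wrist_force: [-0.3, 0.1, 0.7]
width: 0.0935
```

```bash
python3 - <<'E'
from h import *
o=robot.get_obs();print(o["tool_pos"],o["ee_rot"],o["wrist_force"],o["width"],o["joint_positions"])
plan([.6725,.034,.545],3.124)
E
```

```text
[0.6068 0.0744 0.5433] [-3.1401 -0.0041  2.7309] [-0.2843  0.1403  0.6748] 0.09350159315643473 [ 0.0292  0.2496  0.9108  0.0004  1.9855 -1.1308]
0 [-0.763 -0.108 -0.02  -0.    -0.003 -0.25 ] rows>= 4.0 -> [0.6725 0.034  0.545 ] 3.124
```

Call:
move_arm(increments=[[[1, -0.38, -0.05, 0, 0, 0, -0.08], [1, -0.76, -0.11, 0, 0, 0, -0.16], [1, -0.76, -0.11, 0, 0, 0, -0.25], [1, -0.76, -0.11, 0, 0, 0, -0.25], [1, -0.76, -0.11, 0, 0, 0, -0.25], [1, -0.76, -0.11, 0, 0, 0, -0.25]]])

```text
time: 9.95
tool_pos: [0.6695, 0.0355, 0.5481]
ee_rot: [3.141, 0.003, 3.122]
wrist_force: [-0.4, -0.3, -1.3]
width: 0.0942
```

```bash
python3 - <<'E'
from h import *
o=robot.get_obs();print(o["tool_pos"],o["ee_rot"],o["wrist_force"],o["width"],o["joint_positions"])
plan([.6725,.034,.4785],3.124)
for n in("side",):
    p,d=robot.snapshot(n)
    p=p[100:280,290:470]
    cv2.imwrite(f"pics/{n}6.png",cv2.resize(p[:,:,::-1],None,fx=3.3,fy=3.3,interpolation=cv2.INTER_CUBIC))
E
```

```text
[0.6695 0.0355 0.5481] [3.1413 0.0029 3.1222] [-0.4376 -0.3396 -1.2686] 0.09419301079708353 [-0.0316  0.4018  0.7048  0.0004  2.0321 -1.5829]
0 [-0.028 -0.015  0.696  0.     0.002 -0.001] rows>= 2.0 -> [0.6725 0.034  0.4785] 3.124
```

View pics/side6.png

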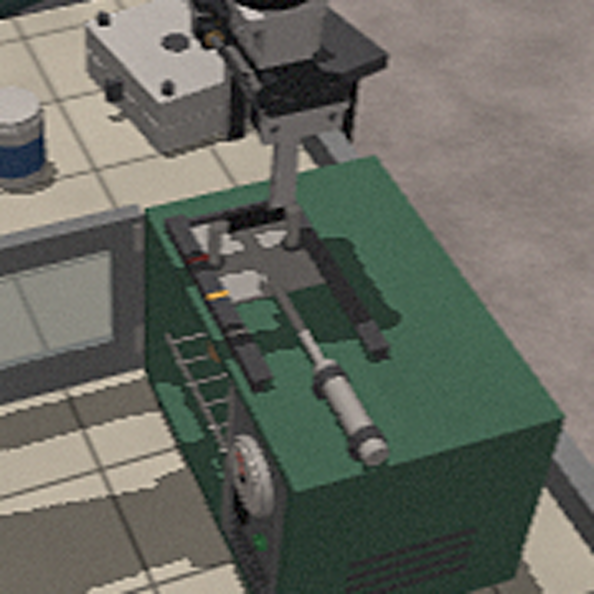

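Call:
move_arm(increments=[[[1, -0.02, -0.01, 0.2, 0, 0, 0], [1, -0.02, -0.01, 0.4, 0, 0, 0], [1, -0.02, -0.01, 0.6, 0, 0, 0], [1, -0.02, -0.01, 0.69, 0, 0, 0], [1, -0.02, -0.01, 0.69, 0, 0, 0], [1, -0.02, -0.01, 0.69, 0, 0, 0]]])

```text
time: 10.5
tool_pos: [0.6726, 0.0335, 0.4779]
ee_rot: [-3.142, 0.001, 3.125]
wrist_force: [0.4, -0.0, 0.8]
width: 0.0939
```

```bash
python3 - <<'E'
from h import *
o=robot.get_obs();print(o["tool_pos"],o["ee_rot"],o["wrist_force"],o["width"])
for n in("side",):
    p,d=robot.snapshot(n)
    p=p[100:280,290:470]
    cv2.imwrite(f"pics/{n}7.png",cv2.resize(p[:,:,::-1],None,fx=3.3,fy=3.3,interpolation=cv2.INTER_CUBIC))
E
```

```text
[0.6726 0.0335 0.4779] [-3.1415  0.0009  3.1246] [ 0.3599 -0.0299  0.8186] 0.0938529483356076
```

View pics/side7.png

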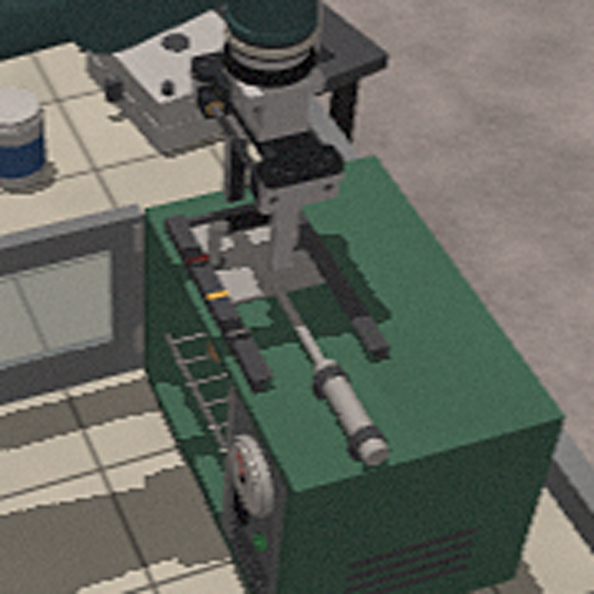

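Fingers straddle the sleeve, clear of plate and posts. Close.

Call:
move_arm(increments=[[[0, 0, 0, 0, 0, 0, 0], [0, 0, 0, 0, 0, 0, 0], [0, 0, 0, 0, 0, 0, 0], [0, 0, 0, 0, 0, 0, 0], [0, 0, 0, 0, 0, 0, 0], [0, 0, 0, 0, 0, 0, 0], [0, 0, 0, 0, 0, 0, 0], [0, 0, 0, 0, 0, 0, 0]]])

```text
time: 11.22
tool_pos: [0.6734, 0.0329, 0.4765]
ee_rot: [-3.142, -0.0, 3.125]
wrist_force: [0.4, 0.9, 0.2]
width: 0.0441
```

Call:
move_arm(increments=[[[0, 0, 0, 0, 0, 0, 0], [0, 0, 0, 0, 0, 0, 0], [0, 0, 0, 0, 0, 0, 0], [0, 0, 0, 0, 0, 0, 0], [0, 0, 0, 0, 0, 0, 0], [0, 0, 0, 0, 0, 0, 0], [0, 0, 0, 0, 0, 0, 0], [0, 0, 0, 0, 0, 0, 0]]])

```text
time: 11.88
tool_pos: [0.6734, 0.0323, 0.4767]
ee_rot: [-3.14, -0.0, 3.124]
wrist_force: [-0.5, -3.6, 0.6]
width: 0.0142
```

```bash
python3 - <<'E'
from h import *
o=robot.get_obs();print(o["tool_pos"],o["ee_rot"],o["wrist_force"],o["width"])
p,d=robot.snapshot("side")
cv2.imwrite("pics/side8.png",cv2.resize(p[150:230,330:410,::-1],None,fx=7,fy=7,interpolation=cv2.INTER_CUBIC))
E
```

```text
[0.6734 0.0323 0.4767] [-3.1402 -0.0001  3.1239] [-0.4742 -3.6027  0.561 ] 0.014150840739597981
```

View pics/side8.png

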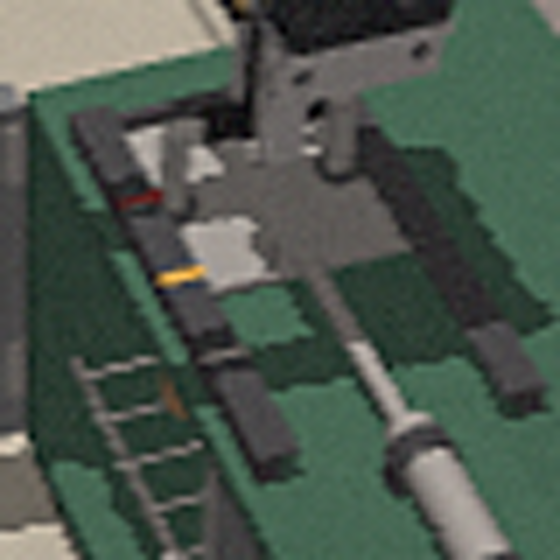

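Call:
move_arm(increments=[[[0, 0, -0.06, 0, 0, 0, 0], [0, 0, -0.12, 0, 0, 0, 0], [0, 0, -0.18, 0, 0, 0, 0], [0, 0, -0.24, 0, 0, 0, 0], [0, 0, -0.3, 0, 0, 0, 0], [0, 0, -0.36, 0, 0, 0, 0], [0, 0, -0.42, 0, 0, 0, 0], [0, 0, -0.47, 0, 0, 0, 0]]])

```text
time: 12.6
tool_pos: [0.6726, -0.0101, 0.4766]
ee_rot: [3.131, -0.0, 3.132]
wrist_force: [-0.7, 11.9, -0.9]
width: 0.014
```

Call:
move_arm(increments=[[[0, 0, 0, 0, 0, 0, 0], [0, 0, 0, 0, 0, 0, 0], [0, 0, 0, 0, 0, 0, 0]]])

```text
time: 12.85
tool_pos: [0.6726, -0.0102, 0.4766]
ee_rot: [3.132, -0.0, 3.132]
wrist_force: [-0.6, 10.3, -0.5]
width: 0.0142
```

```bash
python3 - <<'E'
from h import *
o=robot.get_obs();print(o["tool_pos"],o["ee_rot"],o["wrist_force"],o["width"])
p,d=robot.snapshot("side");np.savez("side9.npz",p=p,d=d)
cv2.imwrite("pics/side9.png",cv2.resize(p[150:230,330:410,::-1],None,fx=7,fy=7,interpolation=cv2.INTER_CUBIC))
E
```

```text
[ 0.6726 -0.0102  0.4766] [ 3.1322 -0.0002  3.1318] [-0.6289 10.34   -0.4565] 0.014233934972882946
```

View pics/side9.png

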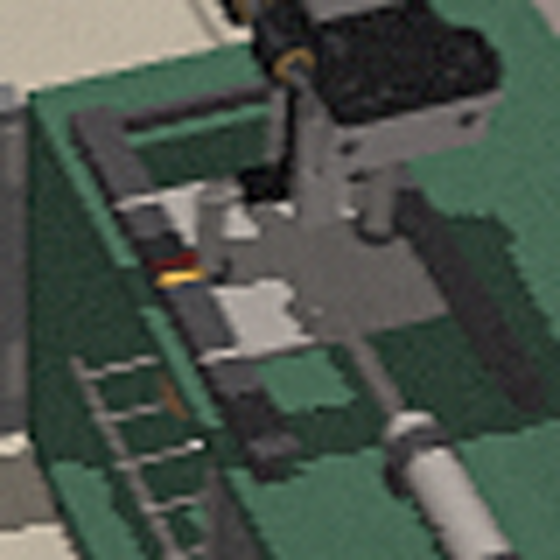

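```bash
python3 - <<'E'
from h import *
def cent(f):
    p=np.load(f)["p"]; h=cv2.cvtColor(p,cv2.COLOR_RGB2HSV).astype(int); out=[]
    for lo,hi in(((0,8)),(18,32)):
        hh=h[...,0]; m=(((hh>=lo)&(hh<=hi))|((hh>174)if lo==0 else False))&(h[...,1]>130)&(h[...,2]>60)
        m[:160]=0;m[215:]=0;m[:,:340]=0;m[:,372:]=0
        v,u=np.nonzero(m);out.append((u.mean(),v.mean(),len(u)));print(f,lo,out[-1],ray("side",u.mean(),v.mean(),.262))
cent("side0.npz");cent("side5.npz");cent("side9.npz")
E
```

```text
side0.npz 0 (np.float64(350.0), np.float64(177.875), 8) [0.6203 0.0375 0.262 ]
side0.npz 18 (np.float64(355.3), np.float64(188.9), 10) [ 0.6171 -0.0115  0.262 ]
side5.npz 0 (np.float64(350.0), np.float64(177.875), 8) [0.6203 0.0375 0.262 ]
side5.npz 18 (np.float64(355.0), np.float64(188.9090909090909), 11) [ 0.6163 -0.0112  0.262 ]
side9.npz 0 (np.float64(355.0), np.float64(186.875), 8) [ 0.6195 -0.0034  0.262 ]
side9.npz 18 (np.float64(355.25), np.float64(189.0), 12) [ 0.6168 -0.0118  0.262 ]
```

Call:
move_arm(increments=[[[0, 0, -0.03, 0, 0, 0, 0], [0, 0, -0.05, 0, 0, 0, 0], [0, 0, -0.068, 0, 0, 0, 0], [0, 0, -0.068, 0, 0, 0, 0], [0, 0, -0.068, 0, 0, 0, 0], [0, 0, -0.068, 0, 0, 0, 0]]])

```text
time: 13.4
tool_pos: [0.6724, -0.0165, 0.4766]
ee_rot: [3.131, -0.0, 3.133]
wrist_force: [-0.5, 11.6, -0.1]
width: 0.0138
```

```bash
python3 - <<'E'
from h import *
o=robot.get_obs();print(o["tool_pos"],o["ee_rot"],o["wrist_force"],o["width"])
p,d=robot.snapshot("side");np.savez("side10.npz",p=p,d=d)
cv2.imwrite("pics/side10.png",cv2.resize(p[150:230,330:410,::-1],None,fx=7,fy=7,interpolation=cv2.INTER_CUBIC))
h=cv2.cvtColor(p,cv2.COLOR_RGB2HSV).astype(int)
for lo,hi in((0,8),(18,32)):
    hh=h[...,0]; m=(((hh>=lo)&(hh<=hi))|((hh>174)if lo==0 else False))&(h[...,1]>130)&(h[...,2]>60)
    m[:160]=0;m[215:]=0;m[:,:340]=0;m[:,372:]=0
    v,u=np.nonzero(m);print(u,v,ray("side",u.mean(),v.mean(),.262))
E
```

```text
[ 0.6724 -0.0165  0.4766] [ 3.1314 -0.0003  3.1326] [-0.5255 11.6487 -0.1275] 0.013802408030296047
[357 355 356 357 358 353 354] [187 188 188 188 188 189 189] [ 0.6194 -0.009   0.262 ]
[370 357 353 354] [161 189 190 190] [0.6362 0.0101 0.262 ]
```

View pics/side10.png

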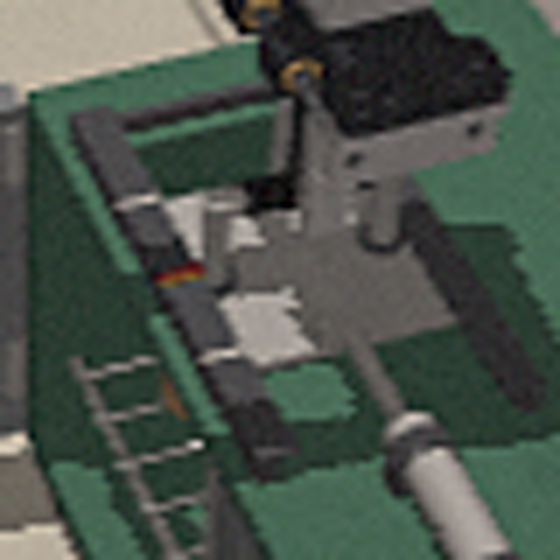

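Call:
move_arm(increments=[[[0, 0, -0.014, 0, 0, 0, 0], [0, 0, -0.014, 0, 0, 0, 0], [0, 0, -0.014, 0, 0, 0, 0], [0, 0, -0.014, 0, 0, 0, 0], [0, 0, -0.014, 0, 0, 0, 0], [0, 0, -0.014, 0, 0, 0, 0], [0, 0, -0.014, 0, 0, 0, 0], [0, 0, -0.014, 0, 0, 0, 0]]])

```text
time: 14.12
tool_pos: [0.6724, -0.0177, 0.4766]
ee_rot: [3.131, -0.0, 3.133]
wrist_force: [0.3, 11.3, -0.2]
width: 0.0142
```

```bash
python3 - <<'E'
from h import *
o=robot.get_obs();print(o["tool_pos"],o["ee_rot"],o["wrist_force"],o["width"],o["qvel"])
for n in("side","top"):
    p,d=robot.snapshot(n)
    cv2.imwrite(f"pics/{n}11.png",p[:,:,::-1])
    if n=="side": cv2.imwrite("pics/side11c.png",cv2.resize(p[150:230,330:410,::-1],None,fx=7,fy=7,interpolation=cv2.INTER_CUBIC))
E
```

```text
[ 0.6724 -0.0177  0.4766] [ 3.131  -0.0002  3.1329] [ 0.3271 11.3397 -0.1775] 0.014167228905246658 [-0.0002 -0.0006 -0.0011 -0.0016  0.0009 -0.0003]
```

View pics/side11c.png

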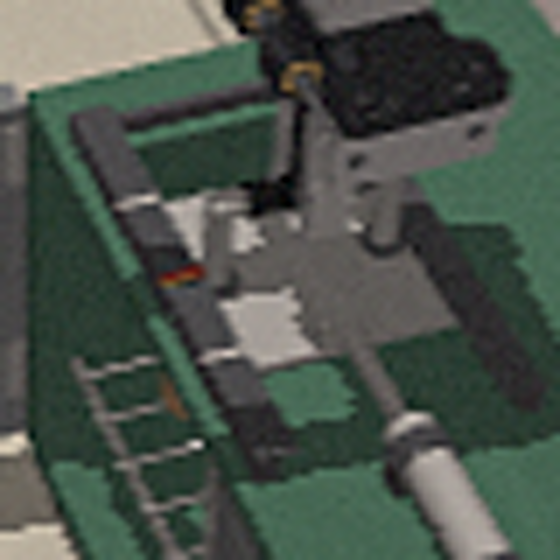

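View pics/side11.png

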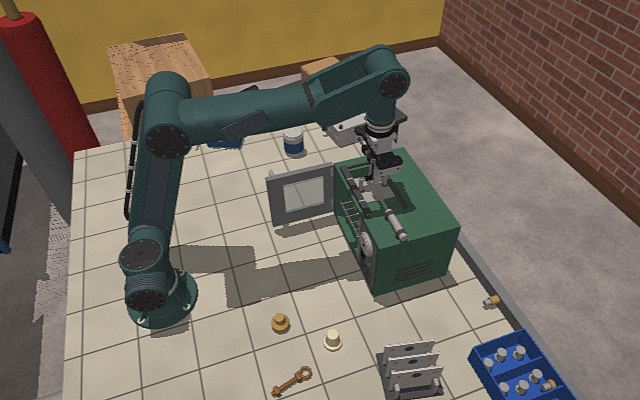

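View pics/top11.png

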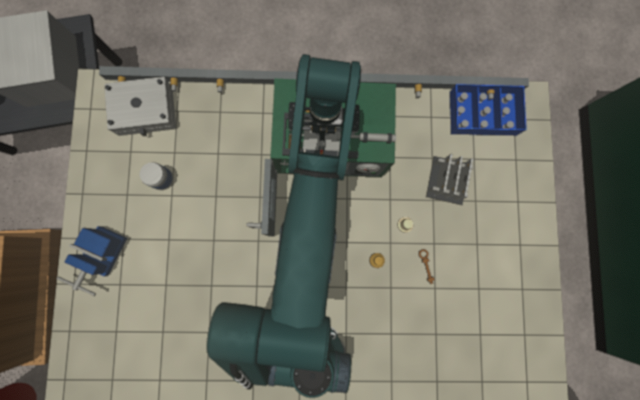

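The red pointer covers the yellow mark at crop (181,275). The door stands square and the bystanders are unmoved. I'm handing the job in.

```bash
python3 - <<'E'
from bench import robot
print(robot.close_job())
E
```

```text
the job is handed in; nothing more can be done
None
```

I opened the cabinet door by its bar handle until it stood about square to the front and left it open. I then pinched the shutter's black sleeve from above and drew it to half travel. The job was handed in at about 14 s of the 51 s, with the gripper still holding the shutter.

**Shutter:** In the last side view the red pointer lies over the yellow mark. I put the travel at about 48 mm from how far the arm moved, with the gripper's tilt taken off. The last pointer measurement from the camera read about 46.5 mm, before a final 1.2 mm pull, so the two agree to within a millimetre. The shutter never went near 85 mm.

**Grip:** The spring load at the wrist was about 11.3 N, against the 12 N given for half travel. The jaws stood steady at 14 mm on the 15 mm sleeve, and the joint speeds were near zero.

**Door and bench:** The door looked square in both pictures. The other things on the bench showed no visible shift from the first pictures. I checked those by eye only.

No check failed; the hand-in gives no verdict.

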